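# Collar up a bearing block and hold it in the corner jig

### The arm

A 6-joint arm with a two-finger parallel gripper is mounted at the origin on the work surface. World frame = base frame: x ahead of the robot, y to its left, z up, the work surface at z = 0. Lengths are in mm, angles in rad, forces in N, time in s.
With the tool pointing down it reaches from about 250 to 725 mm from the base axis. Payload 9.7 kg.
Tool frame: the origin (TCP) lies at the very end of the fingers, on their centre line; the grasp point (between the pads) lies 19 mm behind it; z points along the fingers, y is the line along which they close (so a half turn about z gives the same grasp; the last joint's range is limited). The gripper opens to 85 mm and grips with 20 to 120 N. Pads are 22 mm wide; open, the fingers measure 114 mm over their backs; the gripper's body (76 mm by 85 mm) begins 54 mm behind the grasp point. The pads swing forward as they close: fully open they stand 13 mm farther back than shut.
Start: joints at [-1.232, 0.087, 0.176, 1.66, 0, 1.571], TCP at [182.793, -518.733, 205.484] pointing down, gripper open.
Joint ranges: [-3.13, 3.13], [-0.85, 1.81], [-1.15, 1.24], [-2.2, 2.28], [-1.44, 1.52], [-3.14, 3.14]. Speed limits (rad/s): [2.22, 2.22, 2.57, 3.14, 3.14, 3.14].

### API

Orientations are given as [roll, pitch, yaw] about the fixed x, y, z axes, in that order (R = Rz(yaw) Ry(pitch) Rx(roll)).
In Python, from plant import monitor, camera, env, find_in, landmark_of gives the robot as it stands. The module is installed in compiled form; this text tells all that it offers.
- The arm moves only by the shell command python3 -m jog 'ROWS' [FORCE]. ROWS is text: rows parted by semicolons, each of 7 numbers parted by spaces: the shift along the tool's x, y, z in m, then the turn, a rotation vector about the tool's x, y, z in rad, then the finger opening in m, from 0 to 0.0854. In form: dx dy dz wx wy wz grip; .... A call has 1 to 5 rows; each row is the pose to reach, as a shift and turn from the pose commanded when the call began, along the tool's axes at that moment; what a row does not reach only later rows make up. A row lasts 1/8 s, in which the tool goes at most 62.5 mm and 10.7 degrees, less where a joint would pass 70% of its speed; a pose out of reach is approached as far as the arm can. A call with a gripper value outside its range is refused whole. The fingers move at their own pace and stop on an object; FORCE is the grip in N (left out, the last holds). Time passes only in rows, so rows that repeat a pose let the fingers close. It gives the time, the measured TCP pose, the force, the opening and the grip force at its end, in the units of the state.
- monitor.state(): the state, without advancing time (a new reading comes with each control period).
- camera(name): name is "side" or "top" or "wrist"; returns a dict with "pixels" (400x640x3 uint8, red, green, blue), "intrinsics" (3x3 intrinsics, pixels), "extrinsics" (4x4, takes a point from camera to world coordinates); the wrist camera has in their place "tool_from_camera" (4x4, takes a point from camera to tool coordinates, whose origin is the TCP and whose axes are the flange's). Camera axes: x right, y down, z forward; pixel columns grow to the right and rows downward; lengths in mm; the calibration is good to about 2 mm. The wrist camera is an equidistant fisheye: a pixel r from the principal point sees the ray r / f radians off the axis. A picture is of the moment at which its call begins: read the wrist's pose just before it. There is no depth.
- env.hand_in(): hands the job in; it is judged then, once.
Trained networks look in the newest picture that a camera, given by its name, has taken for a name from the list of things; names that differ only in an ending like _2 or _b are one class to them, and where a whole thing is asked for, a point or a joint stands for the part that bears it (a point fixed in the world has none). Each returns a list of dicts, best first, with "confidence" (0 to 1); they miss things now and then, are a little off and sometimes report something else, mostly with a low value. They report only what shows in the picture. A call takes as long as a camera call. They do not tell look-alikes from the thing itself.
- find_in(query, camera): "bbox" ([centre column, centre row, width, height] in pixels, round what is visible of it).
- landmark_of(query, camera): "at" ([column, row] in pixels: a listed point, or the origin of a listed thing).
The state is a dict: "clock": time; "qpos": joint angles; "joint_vel": joint speeds; "joint_efforts": joint torques, N m; "eef_pos": TCP position; "tcp_rot": TCP orientation; "force": force on the tool from outside, world axes, zero at the start; "wrist_torque": the same for the moment, N m; "width": opening from 0.0 (shut) to 1.0 (fully open); "grasp_force": force on a finger pad.
Only numpy, scipy, OpenCV 4.12 (cv2) and the standard library are available. Lean on these libraries where they do the work, as an engineer would, in place of code of your own. Each camera call takes 0.05 s, during which the arm holds its last target. There are 200 camera calls.

### The job

Thread the wide collar and then the narrow collar fully home on the stud of the bearing block, so that the wide one lies flat on the block and the narrow one flat on top of it. Then bring the block, collars and all, into the corner of the jig and press it firmly, with the fingers on the block itself, flat against both fences at once, sitting flat on the jig's plate; finish while still holding it pressed there, without letting go. Leave the other things on the bench where they are.

Things in the scene. Friction and masses are not known exactly. Their poses are not given: they have to be found in the camera images.
- jig: Corner jig fixed to the bench: dark steel plate 200 x 200 x 10 mm, low steel fences along its +x and -y edges. Origin at the centre of the plate's underside, on the bench; z up, x towards the far fence, -y towards the side fence. Plate and fences are ground and oiled: the block slides on them easily (friction about 0.2). The block starts on the plate, away from the fences
- jig_corner (a point): Point on the plate's top face (10 mm above the bench) in the inner corner where the inner faces of the two fences meet, at (84, -84, 10) mm in the jig's frame; axes as the jig's. The free area of the plate lies to its -x and +y. The block, pressed home, has its origin 27 mm to the -x and 27 mm to the +y of this point
- far_fence: Fixed steel bar on the jig's plate, 16 x 160 x 14 mm (x, y, z), axes as the jig's; origin at the centre of its underside, on the plate. Its inner face looks to the jig's -x, 8 mm from the origin. It rises 14 mm above the plate, so the fingers can pass above it while holding the upper part of the block
- side_fence: Fixed steel bar on the jig's plate, 150 x 16 x 14 mm (x, y, z), axes as the jig's; origin at the centre of its underside, on the plate. Its inner face looks to the jig's +y, 8 mm from the origin. It rises 14 mm above the plate
- block: Loose bearing block: square aluminium block 54 x 54 mm and 36 mm tall, about 0.3 kg, with an upright steel stud fixed in the middle of its top: 12 mm diameter, standing 44 mm above the block's top, its last 6 mm tapered to 6 mm diameter. Origin at the centre of the block's underside, z up along the stud, x and y square to its side faces. Any two adjacent side faces may go against the fences
- stud_tip (a point): Tip of the block's stud, on its axis, 80 mm above the block's underside; axes as the block's
- wide_collar: Loose steel ring lying flat on the bench: outer diameter 44 mm, hole 15 mm, 16 mm tall, about 0.16 kg. Origin at the centre of its underside, z along its axis. Goes on the stud first; fully home its underside is 36 mm above the block's underside
- narrow_collar: Loose steel ring lying flat on the bench: outer diameter 32 mm, hole 15 mm, 16 mm tall, about 0.08 kg. Origin at the centre of its underside, z along its axis. Goes on second, on top of the wide collar; fully home its underside is 52 mm above the block's underside
- case: Bystander: flat red plastic case 75 x 150 x 22 mm, to the right of the jig; origin at the centre of its underside
- cup: Bystander: small green plastic cup, 40 mm diameter at the rim, 35 mm tall, nearer the robot on its right; origin at the centre of its underside
- drill_block: Bystander: brass bar 30 x 70 x 20 mm with three drilled holes, on the left beyond the collars; origin at the centre of its underside
Not all that is in view belongs to the job. Leave any black or red look-alike of the wide_collar alone.

How it is judged:
By the outcome, as a careful person would: the job done as asked, in the order asked, and still so for the second after the job is handed in, while the arm keeps its last pose, push and grip.
It also fails if it takes over 72 s, if anything falls off the work surface, if the arm or the gripper's body presses on something with over 40 N, if the wrist force passes 120 N, or if a joint passes its speed limit or range.

## Working session

There is one attempt and no reset: what is moved stays moved. The work goes in short steps, Python scripts to look and compute and a shell command to move; the robot and the scene stay as the last step left them, time stands still between calls to the robot, and variables do not carry over. Pictures are saved under pics/ and viewed, at most 10 in all, crops included, and the job is handed in when it is done.

```bash
mkdir -p pics
cat > h.py <<'E'
import numpy as np, cv2
from plant import monitor, camera, env, find_in, landmark_of
from scipy.spatial.transform import Rotation as R
def ray(c,px,T=None):
    K=np.array(c["intrinsics"]);E=np.array(c["extrinsics"])
    d=np.linalg.inv(K)@[px[0],px[1],1]
    return E[:3,3],E[:3,:3]@d
def hit(c,px,z):
    o,d=ray(c,px); return o+d*(z-o[2])/d[2]
def proj(c,p):
    K=np.array(c["intrinsics"]);E=np.array(c["extrinsics"])
    q=K@(E[:3,:3].T@(np.array(p)-E[:3,3])); return q[:2]/q[2]
def tri(c1,p1,c2,p2):
    o1,d1=ray(c1,p1);o2,d2=ray(c2,p2)
    A=np.zeros((3,3));b=np.zeros(3)
    for o,d in((o1,d1),(o2,d2)):
        d=d/np.linalg.norm(d);M=np.eye(3)-np.outer(d,d);A+=M;b+=M@o
    return np.linalg.solve(A,b)
def tool():
    s=monitor.state(); return np.array(s["eef_pos"]),R.from_euler("xyz",s["tcp_rot"])
def save(n,im): cv2.imwrite(f"pics/{n}.png",cv2.cvtColor(im,cv2.COLOR_RGB2BGR))
def st():
    s=monitor.state(); print(round(s["clock"],2),np.round(s["eef_pos"],1),np.round(s["tcp_rot"],3),"F",np.round(s["force"],1),"w",round(s["width"],3),"g",round(s["grasp_force"],1))
E
python3 - <<'E'
from h import *
st()
Z=dict(jig=0,jig_corner=10,far_fence=10,side_fence=10,block=10,stud_tip=90,wide_collar=0,narrow_collar=0,case=0,cup=0,drill_block=0)
for n in("top","side"):
    c=camera(n);save(n,c["pixels"]);print(n,np.round(c["extrinsics"],2).tolist(),np.round(c["intrinsics"],1).tolist())
    for q,z in Z.items():
        for r in landmark_of(q,n)[:4]:
            if r["confidence"]>.2: print(q,np.round(r["at"],1),round(r["confidence"],2),np.round(hit(c,r["at"],z)[:2],1))
E
```

```text
0.0 [ 182.7 -518.5  204.8] [-3.14  -0.     0.339] F [ 0.3 -0.5 -1.4] w 0.997 g 0.0
top [[-0.0, -1.0, 0.06, 469.06], [-1.0, -0.0, -0.01, 26.29], [0.01, -0.06, -1.0, 1162.27], [0.0, 0.0, 0.0, 1.0]] [[450.5, 0.0, 320.4], [0.0, 450.5, 197.8], [0.0, 0.0, 1.0]]
jig [370.1 179.9] 0.9 [ 584.7 -112.9]
jig_corner [406.6 148.4] 0.65 [ 665.5 -206.7]
far_fence [374.5 142.9] 0.81 [ 679.7 -123.8]
side_fence [404.2 174.6] 0.77 [ 597.5 -199.7]
block [364.  191.3] 0.58 [554.3 -95.9]
stud_tip [369.5 183.4] 0.86 [ 567.4 -100.7]
wide_collar [246.9 187.3] 0.79 [565.3 205.9]
wide_collar [220.1 160.1] 0.72 [636.1 276. ]
wide_collar [190.5 140.3] 0.57 [687.8 353.4]
wide_collar [257.2 152.4] 0.56 [656.3 180.1]
narrow_collar [217.8 231.7] 0.53 [450.9 279.5]
narrow_collar [169.7 190.9] 0.36 [556.  404.7]
case [473.6 192.4] 0.92 [ 552.3 -381.5]
cup [452.4 252.9] 0.56 [ 396.2 -323.6]
drill_block [169.6 190.4] 0.8 [557.2 405. ]
side [[-1.0, -0.0, 0.01, 509.83], [-0.01, 0.67, -0.74, 648.4], [-0.01, -0.74, -0.67, 705.54], [0.0, 0.0, 0.0, 1.0]] [[374.2, 0.0, 313.6], [0.0, 374.2, 208.4], [0.0, 0.0, 1.0]]
jig [290.2 215.6] 0.61 [588.3 -95.9]
jig_corner [268.3 189.3] 0.74 [ 657.8 -197.2]
side_fence [289.5 189.8] 0.66 [ 595.5 -194.9]
side_fence [268.4 189. ] 0.37 [ 657.6 -198.6]
block [296.9 212. ] 0.76 [569.7 -99.7]
stud_tip [296.4 189.5] 0.85 [567.9 -99.1]
wide_collar [251.6 306. ] 0.81 [656.2 190.5]
wide_collar [295.7 307.1] 0.74 [559.9 192.8]
wide_collar [255.7 338.3] 0.72 [637.8 266.1]
wide_collar [220.6 384.5] 0.61 [691.3 358.3]
narrow_collar [353.5 346.6] 0.53 [440.7 282.7]
case [309.8 153.2] 0.64 [ 540.1 -398.8]
cup [356.7 162.9] 0.73 [ 387.9 -343.1]
```

View pics/top.png

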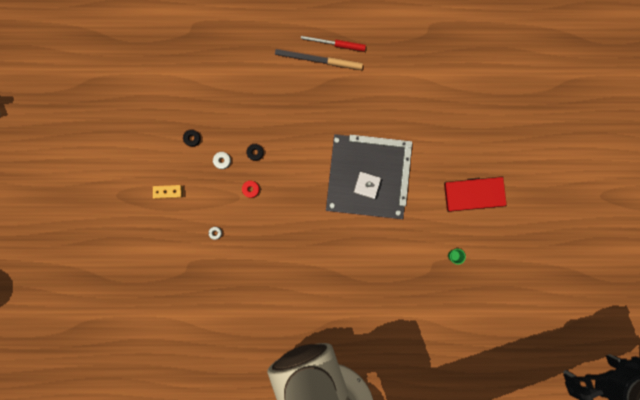

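View pics/side.png

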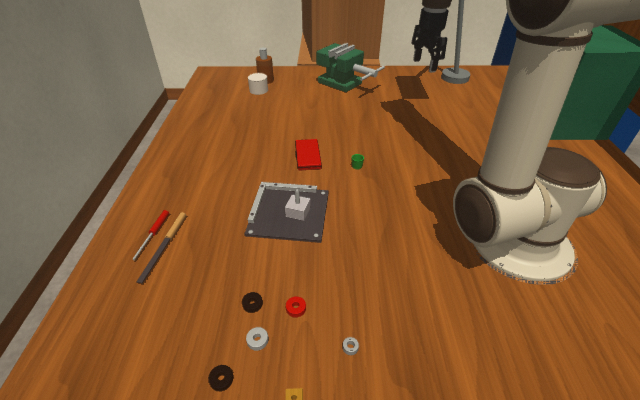

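Top view: the true (steel) wide collar is at (221,160), narrow at (215,233), look-alikes are red (251,189) and black (192,138), (255,152). The block is at about (367,185), rotated about −17°, and the jig about −5.5°. The side view agrees, with wide at (257,338) and narrow at (350,345).

```bash
cat >> h.py <<'E'
def to(p,yaw,maxmm=58):
    """shift/turn in tool axes (m, rad) for target TCP p, pointing down with yaw"""
    P,Q=tool(); T=R.from_euler("xyz",[np.pi,0,yaw])
    d=Q.inv().apply(np.array(p)-P)/1000; w=(Q.inv()*T).as_rotvec()
    n=max(np.linalg.norm(d)*1000/maxmm,np.linalg.norm(w)/.18)
    print("to",p,"shift",np.round(d,4),"turn",np.round(w,4),"rows",round(n,1))
E
python3 -m jog '0.046 -0.0396 0 0 0 -0.18 0.085; 0.092 -0.079 0 0 0 -0.36 0.085; 0.138 -0.119 0 0 0 -0.54 0.085; 0.184 -0.158 0 0 0 -0.72 0.085; 0.230 -0.198 0 0 0 -0.9 0.085'
python3 -c "
from h import *
st();to([632,268,110],1.5708)"
```

```text
clock: 1.82
eef_pos: [334.5, -253.9, 205.7]
tcp_rot: [3.141, 0.0, 1.244]
force: [1.5, -1.1, 0.1]
width: 0.998
grasp_force: 0.0
1.82 [ 334.5 -253.9  205.7] [3.141 0.    1.244] F [ 1.5 -1.1  0.1] w 0.998 g 0.0
to [632, 268, 110] shift [0.5898 0.1143 0.0956] turn [ 0.0008  0.0004 -0.3266] rows 10.5
```

```bash
python3 -m jog '0.056 0.011 0 0 0 -0.08 0.085; 0.112 0.022 0 0 0 -0.16 0.085; 0.168 0.033 0 0 0 -0.25 0.085; 0.224 0.043 0 0 0 -0.327 0.085; 0.280 0.054 0 0 0 -0.327 0.085' >/dev/null
python3 -c "
from h import *
st();to([632,268,110],1.5708)"
```

```text
2.45 [476.9  -6.6 205.8] [3.141 0.    1.567] F [ 0.8 -2.7  0.3] w 0.998 g 0.0
to [632, 268, 110] shift [0.2752 0.154  0.0958] turn [ 0.0009  0.0002 -0.0037] rows 5.7
```

```bash
python3 -m jog '0.055 0.031 0.019 0 0 -0.004 0.085; 0.110 0.062 0.038 0 0 -0.004 0.085; 0.165 0.093 0.057 0 0 -0.004 0.085; 0.220 0.124 0.076 0 0 -0.004 0.085; 0.275 0.154 0.096 0 0 -0.004 0.085' >/dev/null; python3 -m jog '0 0 0 0 0 0 0.085' >/dev/null
python3 - <<'E'
from h import *
st()
def wp(c,px,z):
    K=np.array(c["intrinsics"]);X=np.array(c["tool_from_camera"]);P,Q=tool()
    u=np.array([(px[0]-K[0,2])/K[0,0],(px[1]-K[1,2])/K[1,1]]);th=np.linalg.norm(u)
    d=np.r_[np.sin(th)*u/max(th,1e-9),np.cos(th)]
    o=P+Q.apply(X[:3,3]);d=Q.apply(X[:3,:3]@d);return o+d*(z-o[2])/d[2]
c=camera("wrist");save("w1",c["pixels"]);print(np.round(c["tool_from_camera"],2).tolist(),np.round(c["intrinsics"],1).tolist())
for r in landmark_of("wide_collar","wrist"): print(np.round(r["at"],1),r["confidence"],np.round(wp(c,r["at"],0),1))
for r in find_in("wide_collar","wrist"): print(np.round(r["bbox"],1),r["confidence"],np.round(wp(c,r["bbox"][:2],8),1))
E
```

```text
3.2 [623.3 254.6 109.6] [-3.136e+00  2.000e-03  1.573e+00] F [-0.2 -0.1  0.2] w 0.998 g 0.0
[[0.0, -0.96, -0.27, 69.46], [1.0, 0.0, -0.0, 0.29], [0.0, -0.27, 0.96, -167.88], [0.0, 0.0, 0.0, 1.0]] [[309.7, 0.0, 318.5], [0.0, 309.7, 203.4], [0.0, 0.0, 1.0]]
[330.2 175.1] 0.76 [634.2 269.8   0. ]
[351.  262.5] 0.74 [656.4 180.5   0. ]
[255.9 250.7] 0.74 [560.3 193.    0. ]
[399.3  91.5] 0.73 [697.1 348.7   0. ]
[254.9 254.   43.7  48.3] 0.68 [560.9 192.    8. ]
[330.4 179.   51.3  54.2] 0.67 [634.6 266.9   8. ]
[399.1  92.3  48.1  49.2] 0.64 [695.7 346.7   8. ]
[350.6 267.1  46.7  48.4] 0.58 [655.8 178.1   8. ]
```

View pics/w1.png

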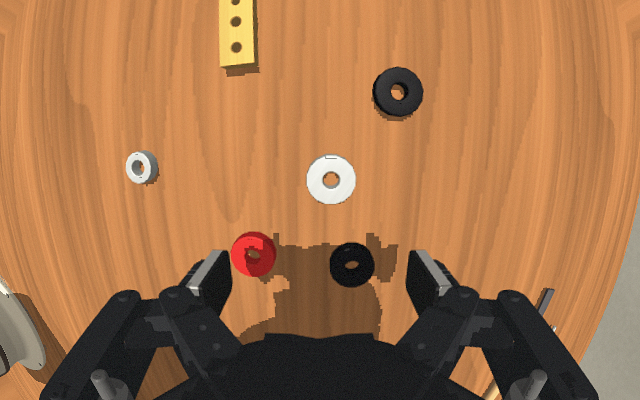

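The steel wide collar shows at (331,179), clear of the red (253,254) and black (352,264), (398,91) rings, so I'm refining it by segmentation.

```bash
cat >> h.py <<'E'
def wp(c,px,z):
    K=np.array(c["intrinsics"]);X=np.array(c["tool_from_camera"]);P,Q=tool()
    u=np.array([(px[0]-K[0,2])/K[0,0],(px[1]-K[1,2])/K[1,1]]);th=np.linalg.norm(u)
    d=np.r_[np.sin(th)*u/max(th,1e-9),np.cos(th)]
    o=P+Q.apply(X[:3,3]);d=Q.apply(X[:3,:3]@d);return o+d*(z-o[2])/d[2]
def ring(c,near,z=16,thr=150):
    """centre of the bright ring nearest pixel `near`, and of its hole, at height z"""
    im=c["pixels"].astype(int);m=((im.min(2)>thr)&(im.max(2)-im.min(2)<30)).astype(np.uint8)
    cs,_=cv2.findContours(m,cv2.RETR_CCOMP,cv2.CHAIN_APPROX_NONE);out=[]
    for k in cs:
        if len(k)<15: continue
        e=cv2.fitEllipse(cv2.convexHull(k)) if len(cv2.convexHull(k))>5 else None
        if e and np.hypot(e[0][0]-near[0],e[0][1]-near[1])<20: out.append((np.round(e[0],1),np.round(e[1],1),np.round(wp(c,e[0],z),1)))
    return out
E
python3 - <<'E'
from h import *
c=camera("wrist")
for o in ring(c,(331,179)): print(o)
st();to([634,267,110],1.5708)
E
```

```text
(array([329.4, 174.3]), array([48.2, 48.5]), array([633.7, 272.1,  16. ]))
(array([329.4, 174.9]), array([18.2, 18.7]), array([633.7, 271.6,  16. ]))
3.4 [623.8 250.9 115.7] [ 3.141 -0.     1.569] F [ 0.6  0.2 -0.1] w 0.995 g 0.0
to [634, 267, 110] shift [0.0161 0.0102 0.0057] turn [ 0.0011 -0.0003 -0.0017] rows 0.3
```

```bash
python3 -m jog '0.0209 0.0099 0.03 0 0 0.002 0.085; 0.0209 0.0099 0.07 0 0 0.002 0.085; 0.0209 0.0099 0.07 0 0 0.002 0.085; 0.0209 0.0099 0.07 0 0 0.002 0.085'
python3 - <<'E'
from h import *
c=camera("wrist");near=min(((np.hypot(*(wp(c,r["at"],0)[:2]-[634,272])),r["at"]) for r in landmark_of("wide_collar","wrist")),key=lambda t:t[0])[1]
st()
for o in ring(c,near): print(o)
to([633.7,271.8,3],1.5708)
E
```

```text
clock: 3.9
eef_pos: [634.3, 272.0, 47.4]
tcp_rot: [3.139, -0.001, 1.567]
force: [0.6, 0.0, 0.4]
width: 0.992
grasp_force: 0.0
4.0 [634.8 272.4  47.6] [ 3.138e+00 -2.000e-03  1.567e+00] F [-0.4  0.5 -0.1] w 0.998 g 0.0
to [633.7, 271.8, 3] shift [-0.0007 -0.0012  0.0446] turn [ 0.0035 -0.0015 -0.0037] rows 0.8
```

```bash
python3 -m jog '-0.0005 -0.0005 0.030 0 0 0 0.085; -0.0005 -0.0005 0.044 0 0 0 0.085; -0.0005 -0.0005 0.044 0 0 0 0.085; -0.0005 -0.0005 0.044 0 0 0 0.035; -0.0005 -0.0005 0.044 0 0 0 0.035' 60; python3 -m jog '0 0 0 0 0 0 0.035; 0 0 0 0 0 0 0.035; 0 0 0 0 0 0 0.035;0 0 0 0 0 0 0.035'
```

```text
clock: 4.62
eef_pos: [633.8, 272.3, 1.9]
tcp_rot: [3.14, -0.001, 1.568]
force: [0.1, 0.5, -0.4]
width: 0.6
grasp_force: 0.0
clock: 5.12
eef_pos: [633.1, 272.0, 0.6]
tcp_rot: [-3.142, 0.0, 1.568]
force: [0.4, 0.8, -0.7]
width: 0.409
grasp_force: 0.0
```

Run:
```python
from h import *
st();print(monitor.state()["force"])
c=camera("wrist");save("w2",c["pixels"])
```

```text
5.12 [6.331e+02 2.720e+02 6.000e-01] [-3.142  0.     1.568] F [ 0.4  0.8 -0.7] w 0.409 g 0.0
[ 0.36202877  0.75807442 -0.6696594 ]
```

View pics/w2.png

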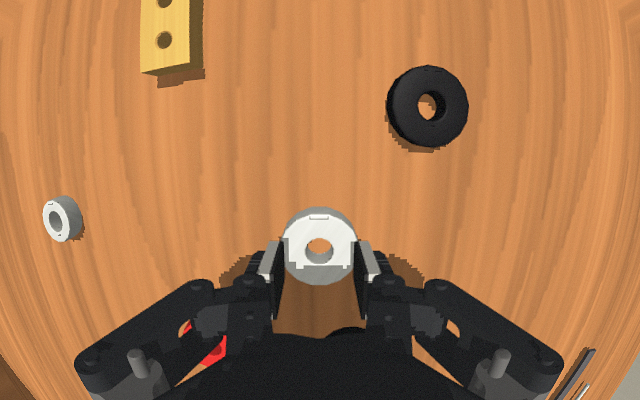

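The ring sits ahead of the pads (hole at (319,249)). It slipped forward and the fingers closed on a back chord, so I'm measuring the offset and opening.

```bash
python3 -m jog '0 0 0 0 0 0 0.085; 0 0 0 0 0 0 0.085; 0 0 0 0 0 0 0.085;0 0 0 0 0 0 0.085' >/dev/null
python3 - <<'E'
from h import *
c=camera("wrist");st()
for o in ring(c,(319,249)): print(o)
print(wp(c,(319,249),16))
K=np.array(c["intrinsics"]);X=np.linalg.inv(np.array(c["tool_from_camera"]))
for p in([0,0,0],[0,0,-19]):
    q=X[:3,:3]@p+X[:3,3];th=np.arctan2(np.hypot(q[0],q[1]),q[2]);print(p,K[:2,2]+309.7*th*q[:2]/np.hypot(q[0],q[1]))
save("w3",c["pixels"])
E
```

```text
5.72 [6.332e+02 2.720e+02 6.000e-01] [3.142 0.    1.568] F [ 0.1  0.2 -0.1] w 0.996 g 0.0
(array([318.9, 247.7]), array([70.6, 78.4]), array([633.7, 274.2,  16. ]))
(array([318.8, 250.3]), array([27.4, 29.6]), array([633.6, 272.7,  16. ]))
[633.71457736 273.43052425  16.        ]
[0, 0, 0] [318.04941933 240.54774391]
[0, 0, -19] [317.98977758 254.24645446]
```

View pics/w3.png

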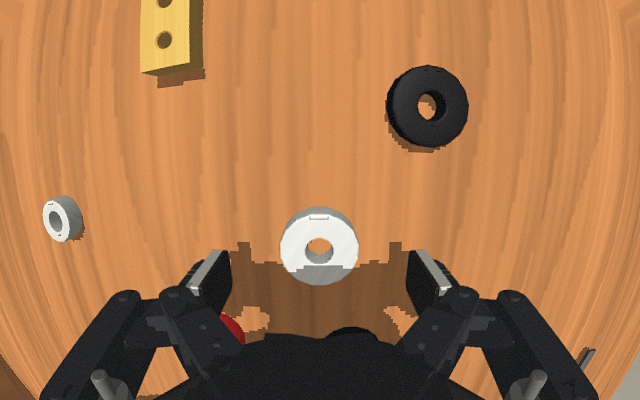

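The ring hasn't moved and is still centred, so the fingers just hadn't closed far enough. Closing further.

```bash
python3 -m jog '0.001 0 0 0 0 0 0.01; 0.001 0 0 0 0 0 0.01; 0.001 0 0 0 0 0 0.01;0.001 0 0 0 0 0 0.01;0.001 0 0 0 0 0 0.01' 60;python3 -m jog '0 0 0 0 0 0 0.01; 0 0 0 0 0 0 0.01; 0 0 0 0 0 0 0.01'; python3 -c "
from h import *
c=camera('wrist');save('w4',c['pixels'][150:350,180:460])"
```

```text
clock: 6.35
eef_pos: [633.2, 273.0, 0.6]
tcp_rot: [-3.142, 0.0, 1.568]
force: [-0.2, -0.4, -0.8]
width: 0.12
grasp_force: 0.0
clock: 6.72
eef_pos: [633.2, 273.0, 0.6]
tcp_rot: [-3.142, 0.0, 1.568]
force: [0.4, -0.6, -0.8]
width: 0.123
grasp_force: 0.0
```

View pics/w4.png

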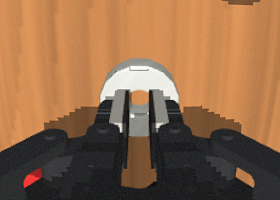

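The fingertips close above the ring (gap over the hole at crop (140,97)), so the tool is actually higher than reported. I'll open, then feel downwards.

```bash
python3 -m jog '0 0 0 0 0 0 0.07; 0 0 0 0 0 0 0.07; 0 0 0 0 0 0 0.07;0 0 0 0 0 0 0.07' >/dev/null
python3 -m jog '0 0 0.003 0 0 0 0.07;0 0 0.006 0 0 0 0.07;0 0 0.006 0 0 0 0.07' | grep -E 'eef|force|wid'
python3 - <<'E'
from h import *
s=monitor.state();print(s["qpos"])
c=camera("side");p=s["eef_pos"];print(proj(c,p))
u,v=proj(c,p).astype(int);im=c["pixels"][v-70:v+40,u-80:u+80];save("s2",cv2.resize(im,None,fx=4,fy=4))
E
```

```text
eef_pos: [632.9, 272.9, -5.9]
force: [0.3, -0.2, 0.0]
width: 0.819
grasp_force: 0.0
[ 4.07090803e-01  4.36564505e-01  1.90187671e-01  1.32518708e+00
 -3.45780030e-05  1.98092418e+00]
[258.00200259 342.90189996]
```

View pics/s2.png

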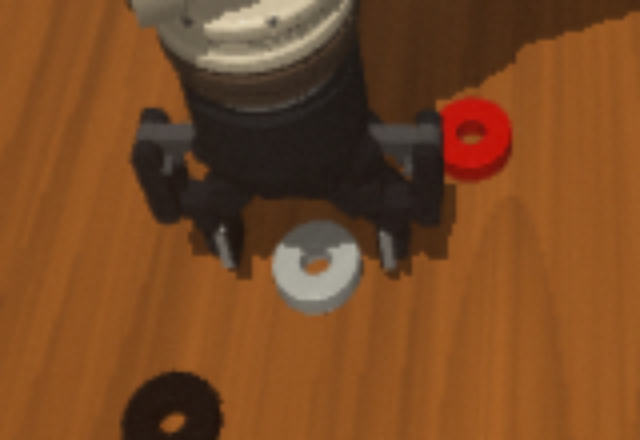

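Fingertips (crop (230,268) and (390,268)) straddle the ring but hover. I'll feel further down.

```bash
for i in 1; do python3 -m jog '0 0 0.003 0 0 0 0.07;0 0 0.003 0 0 0 0.07' | grep -E 'eef|force'; done;  python3 -m jog '0 0 0.003 0 0 0 0.07;0 0 0.003 0 0 0 0.07' | grep -E 'eef|force'
```

```text
eef_pos: [633.0, 272.9, -8.8]
force: [0.7, -0.6, -0.2]
grasp_force: 0.0
eef_pos: [633.0, 272.9, -11.7]
force: [0.9, 0.3, -0.3]
grasp_force: 0.0
```

```bash
python3 -m jog '0 0 0 0 0 0 0.035;0 0 0 0 0 0 0.035;0 0 0 0 0 0 0.035;0 0 0 0 0 0 0.035' 40| grep -E 'eef|force|wid'
python3 - <<'E'
from h import *
c=camera("wrist");im=c["pixels"][170:330,190:450]
d=camera("side");u,v=proj(d,tool()[0]).astype(int);a=d["pixels"][v-50:v+30,u-65:u+65]
save("w5",np.hstack([cv2.resize(im,(520,320)),cv2.resize(a,(520,320))])[:,:].copy()[:, ::1][:, 0:1040:1][:, :].astype(np.uint8) if 0 else np.vstack([cv2.resize(im,(455,280)),cv2.resize(a,(455,280))]))
E
```

```text
eef_pos: [633.7, 273.2, -10.6]
force: [-0.3, 0.3, 5.3]
width: 0.415
grasp_force: 2.8
```

View pics/w5.png

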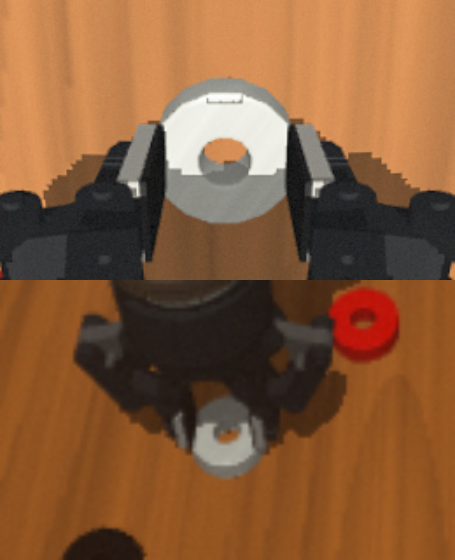

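Pads rest on the ring's rim (tips 5 N, gap 35 mm over 44 mm ring), so the real tips end about 26 mm behind the reported TCP at this opening. I'll go about 11 mm lower and grip.

```bash
python3 -m jog '0 0 -0.003 0 0 0 0.07;0 0 -0.003 0 0 0 0.07;0 0 -0.003 0 0 0 0.07;0 0 -0.003 0 0 0 0.07' | grep -E 'eef|force|wid'; python3 -m jog '0 0 0.006 0 0 0 0.07;0 0 0.012 0 0 0 0.07;0 0 0.012 0 0 0 0.07' | grep -E 'eef|force'
python3 -m jog '0 0 0 0 0 0 0.03;0 0 0 0 0 0 0.03;0 0 0 0 0 0 0.03;0 0 0 0 0 0 0.03' 60| grep -E 'eef|force|wid'
```

```text
eef_pos: [633.0, 272.9, -8.6]
force: [-0.5, -0.8, 0.4]
width: 0.823
grasp_force: 0.0
eef_pos: [632.6, 272.8, -21.5]
force: [-0.1, 0.0, 0.6]
grasp_force: 0.0
eef_pos: [633.6, 273.1, -19.7]
force: [-0.3, 0.3, 4.1]
width: 0.473
grasp_force: 61.2
```

```bash
python3 -m jog '0 0 -0.045 0 0 0 0.03;0 0 -0.09 0 0 0 0.03;0 0 -0.13 0 0 0 0.03;0 0 -0.13 0 0 0 0.03' | grep -E 'eef|force|wid'
python3 - <<'E'
from h import *
st();to([568,-60,112],1.5708)
E
```

```text
eef_pos: [634.5, 273.6, 113.2]
force: [0.3, 0.2, -2.7]
width: 0.472
grasp_force: 61.3
10.68 [634.5 273.6 113.2] [ 3.137e+00 -2.000e-03  1.568e+00] F [ 0.3  0.2 -2.7] w 0.472 g 61.3
to [568, -60, 112] shift [-3.338e-01 -6.550e-02  1.000e-04] turn [ 0.0048 -0.0021 -0.003 ] rows 5.9
```

```bash
python3 -m jog '-0.057 -0.0082 0 0 0 0 0.03;-0.114 -0.0164 0 0 0 0 0.03;-0.171 -0.0246 0 0 0 0 0.03;-0.228 -0.033 0 0 0 0 0.03;-0.285 -0.041 0 0 0 0 0.03' >/dev/null; python3 -m jog '-0.056 -0.0082 0 0 0 0 0.03;-0.112 -0.0164 0 0 0 0 0.03;-0.170 -0.0246 0 0 0 0 0.03;-0.170 -0.0246 0 0 0 0 0.03;-0.170 -0.0246 0 0 0 0 0.03'
python3 - <<'E'
from h import *
st();c=camera("wrist");save("w6",c["pixels"])
for q,z in(("stud_tip",90),("block",10),("wide_collar",0),("jig_corner",10),("jig",0),("far_fence",10),("side_fence",10)):
    for r in landmark_of(q,"wrist")[:2]:
        if r["confidence"]>.2: print(q,np.round(r["at"],1),round(r["confidence"],2),np.round(wp(c,r["at"],z)[:2],1))
E
```

```text
clock: 11.92
eef_pos: [565.6, -181.6, 108.1]
tcp_rot: [-3.14, -0.001, 1.567]
force: [0.1, 0.7, -0.9]
width: 0.476
grasp_force: 61.4
11.93 [ 565.6 -181.6  108.1] [-3.140e+00 -1.000e-03  1.567e+00] F [ 0.1  0.7 -0.9] w 0.476 g 61.4
stud_tip [322.   97.5] 0.66 [568.5 -98.2]
stud_tip [428.5 212.3] 0.32 [ 638.8 -169.5]
block [318.2 101.2] 0.91 [566.2 -95.6]
block [445.8 147.7] 0.24 [ 682.4 -133. ]
wide_collar [319. 255.] 0.91 [ 567.  -241.2]
jig_corner [426.8 213.6] 0.93 [ 668.8 -195.9]
jig_corner [444.5 148.4] 0.21 [ 681.5 -133.9]
jig [348.  110.2] 0.58 [ 592.8 -103.2]
far_fence [445.4 145.6] 0.81 [ 682.4 -131.6]
side_fence [346.8 216.6] 0.94 [ 592.4 -198.9]
side_fence [319.9 102.3] 0.35 [567.9 -97.2]
```

View pics/w6.png

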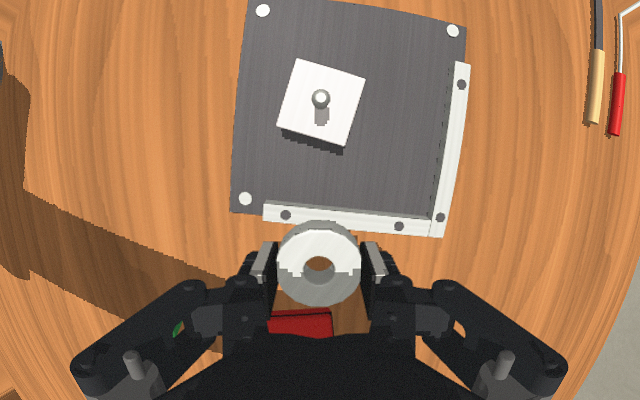

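Wrist view: stud tip at (320,98), block corners (298,58)–(365,78)–(345,147)–(277,127), ring held level with hole at (319,264). The fences' inner corner is near (429,213).

Run:
```python
from h import *
c=camera("wrist");st();P=tool()[0]
for z in(P[2]+20,P[2]+36):
  print(z)
  for o in ring(c,(319,264),z,110): print(o)
cor=np.array([wp(c,p,46) for p in((298,58),(365,78),(345,147),(277,127))]);print(np.round(cor[:,:2],1),cor.mean(0))
e=np.diff(np.vstack([cor,cor[:1]]),axis=0);print(np.degrees(np.arctan2(e[:,1],e[:,0])),np.linalg.norm(e,axis=1))
print(wp(c,(320.5,98),90), [wp(c,p,24) for p in((263,204),(433,217),(456,62),(432,213))])
im=c["pixels"][70:130,295:350].astype(int);print(*["".join("%4d"%v for v in r[10:44:2]) for r in im.mean(2)[10:52:2]],sep="\n")
```

```text
12.38 [ 566.3 -181.3  109.6] [3.142 0.    1.569] F [-0.3  0.6 -1.5] w 0.474 g 61.4
129.6405655665142
(array([318.4, 269. ]), array([28.6, 32.6]), array([ 566.5, -189.6,  129.6]))
145.6405655665142
(array([318.4, 269. ]), array([28.6, 32.6]), array([ 566.6, -181.2,  145.6]))
[[ 551.7  -65.4]
 [ 601.1  -80.3]
 [ 586.5 -132.7]
 [ 535.8 -117.4]] [568.78267936 -98.97450361  46.        ]
[ -16.78925506 -105.59753133  163.18009287   72.98722362] [51.6211724  54.38995541 52.96441226 54.35026947]
[567.92992611 -99.08264895  90.        ] [array([ 518.87672843, -183.11399276,   24.        ]), array([ 669.95734033, -195.5696306 ,   24.        ]), array([684.9917456 , -56.63584758,  24.        ]), array([ 668.54675049, -191.77196009,   24.        ])]
 251 251 250 250 249 250 250 251 252 251 250 249 250 251 251 250 249
 252 251 250 250 249 250 250 252 252 250 250 249 251 250 250 250 250
 252 251 250 250 250 250 250 252 251 250 249 250 250 250 250 250 250
 251 251 250 249 250 250 251 252 250 250 248 250 251 250 250 250 251
 251 250 249 249 250 250 252 253 252 249 249 250 251 251 249 250 250
 251 25
[... 396 characters left out ...]
50 250 250
 249 248 252 118 119 150 238 252 254 176 126 108 247 249 250 249 248
 248 248 250 255 109 113 118 116 116 121 108 218 251 250 250 250 249
 247 248 249 253 155 105 114 110 109 109  93 254 250 250 250 249 248
 248 248 249 252 187 111  99  97 102 103 147 144 252 250 249 249 249
 248 248 250 252 186 153 136 137 139 156 156 142 253 250 249 248 248
 248 249 250 252 182 152 153 150 151 156 149 144 252 250 250 247 248
 248 248 250 252 180 150 149 154 153 153 151 143 253 249 248 248 249
 248 249 251 251 176 151 149 152 152 153 152 148 253 248 247 248 250
 248 249 251 251 174 150 150 151 152 150 148 144 252 248 248 248 249
 247 249 250 249 174 148 151 154 153 150 148 145 252 248 247 248 249
```

```bash
python3 -m jog '0.041 0.0006 0 0 0 0 0.03;0.0823 0.0012 0 0 0 0 0.03;0.0823 0.0012 0 0 0 0 0.03;0.0823 0.0012 0.03 0 0 0 0.03;0.0823 0.0012 0.03 0 0 0 0.03'|grep -E 'eef|force'
python3 -m jog '0 0 0 0 0 0 0.03' >/dev/null
python3 - <<'E'
from h import *
st(); to([567.5,-99,62],1.5708)
for n in("top","side"):
    c=camera(n)
    for q in("stud_tip","wide_collar"):
        for r in landmark_of(q,n)[:5]: print(n,q,np.round(r["at"],1),round(r["confidence"],2),np.round(hit(c,r["at"],98 if q[0]=="w" else 90)[:2],1))
E
```

```text
eef_pos: [566.3, -99.7, 77.6]
force: [0.2, 0.6, -1.8]
grasp_force: 61.4
13.12 [ 567.8 -100.    80.4] [3.141 0.    1.567] F [-0.1  0.2 -0.6] w 0.475 g 61.4
to [567.5, -99, 62] shift [ 0.001  -0.0003  0.0184] turn [ 0.0004  0.0002 -0.0035] rows 0.3
top stud_tip [369.2 183.8] 0.62 [566.4 -99.9]
top wide_collar [189.9 138.5] 0.81 [673.7 327.3]
top wide_collar [256.6 154.3] 0.72 [635.9 168.5]
top wide_collar [248.6 186.6] 0.61 [558.9 186.8]
side stud_tip [297.7 189.4] 0.62 [564.5 -99.5]
side wide_collar [220.1 381. ] 0.9 [667.9 393.1]
side wide_collar [294.6 309.3] 0.79 [554.8 260.8]
side wide_collar [251.9 303.8] 0.52 [635.9 249.3]
side wide_collar [296.7 185.1] 0.49 [ 567.1 -107.3]
```

Aligned within about 1 mm. I'll descend onto the taper and watch the force.

```bash
python3 -m jog '0.0005 0 0.008 0 0 0 0.03;0.0005 0 0.014 0 0 0 0.03;0.0005 0 0.018 0 0 0 0.03'|grep -E 'eef|force'
python3 -m jog '0 0 0.004 0 0 0 0.03;0 0 0.008 0 0 0 0.03;0 0 0.008 0 0 0 0.03'|grep -E 'eef|force'
```

```text
eef_pos: [567.3, -98.9, 60.8]
force: [-0.4, 0.3, -1.3]
grasp_force: 61.4
eef_pos: [567.4, -99.0, 53.2]
force: [0.3, 0.4, -1.7]
grasp_force: 61.4
```

```bash
python3 -m jog '0 0 0.008 0 0 0 0.03;0 0 0.016 0 0 0 0.03;0 0 0.022 0 0 0 0.03;0 0 0.022 0 0 0 0.03'|grep -E 'eef|force'
python3 -m jog '0 0 0.002 0 0 0 0.03;0 0 0.004 0 0 0 0.03;0 0 0.004 0 0 0 0.03'|grep -E 'eef|force'
```

```text
eef_pos: [567.2, -99.0, 30.8]
force: [-0.4, -0.7, -0.6]
grasp_force: 61.4
eef_pos: [567.6, -99.0, 27.5]
force: [0.7, 0.8, -1.6]
grasp_force: 61.4
```

```bash
python3 -m jog '0 0 0.001 0 0 0 0.03;0 0 0.002 0 0 0 0.03;0 0 0.002 0 0 0 0.03'|grep -E 'eef|force'
python3 -m jog '0 0 0.001 0 0 0 0.03;0 0 0.002 0 0 0 0.03;0 0 0.002 0 0 0 0.03'|grep -E 'eef|force'
```

```text
eef_pos: [567.7, -99.0, 26.3]
force: [-2.5, 1.3, 4.8]
grasp_force: 62.0
eef_pos: [567.9, -99.0, 26.2]
force: [-8.5, 1.9, 19.6]
grasp_force: 63.6
```

Seated exactly at the expected height (TCP 26.2). Releasing and lifting clear.

```bash
python3 -m jog '0 0 -0.002 0 0 0 0.03;0 0 -0.002 0 0 0 0.07;0 0 -0.002 0 0 0 0.07;0 0 -0.002 0 0 0 0.07;0 0 -0.002 0 0 0 0.07'|grep -E 'eef|force|wid'
python3 -m jog '0 0 -0.04 0 0 0 0.07;0 0 -0.09 0 0 0 0.07;0 0 -0.14 0 0 0 0.07;0 0 -0.14 0 0 0 0.07'|grep -E 'eef|force'
python3 - <<'E'
from h import *
st();to([446,262,60],1.5708);c=camera("wrist")
for r in landmark_of("stud_tip","wrist")[:1]: print(r["at"])
E
```

```text
eef_pos: [567.6, -99.0, 25.4]
force: [-0.6, 0.1, -0.3]
width: 0.817
grasp_force: 0.0
eef_pos: [569.4, -99.3, 170.1]
force: [0.4, 0.4, 0.1]
grasp_force: 0.0
16.93 [569.4 -99.3 170.1] [3.135e+00 1.000e-03 1.568e+00] F [0.4 0.4 0.1] w 0.816 g 0.0
to [446, 262, 60] shift [ 0.3611 -0.1253  0.1088] turn [ 0.0069  0.0012 -0.003 ] rows 6.9
[314.7, 202.0]
```

```bash
python3 -m jog '0.055 -0.02 0 0 0 0 0.07;0.110 -0.04 0 0 0 0 0.07;0.165 -0.06 0 0 0 0 0.07;0.220 -0.08 0 0 0 0 0.07;0.275 -0.10 0.03 0 0 0 0.07'>/dev/null
python3 -m jog '0.055 -0.022 0.03 0 0 0 0.07;0.065 -0.022 0.07 0 0 0 0.07;0.065 -0.022 0.07 0 0 0 0.07;0.065 -0.022 0.07 0 0 0 0.07'>/dev/null
python3 - <<'E'
from h import *
c=camera("wrist");st()
l=[(r["confidence"],r["at"],wp(c,r["at"],0)) for r in landmark_of("narrow_collar","wrist")];print(l[:2])
near=min(l,key=lambda t:np.hypot(*(t[2][:2]-[446,281])))[1]
for o in ring(c,near): print(o); to([o[2][0],o[2][1],-21],1.5708)
E
```

```text
18.2 [448.4 238.1  68.4] [ 3.141 -0.     1.567] F [-0.4 -0.9  0.3] w 0.816 g 0.0
[(0.88, [317.9, 145.1], array([448.78928632, 287.70183536,   0.        ]))]
(array([317.2, 148.6]), array([42.8, 43.1]), array([448.3, 286.5,  16. ]))
to [np.float64(448.3), np.float64(286.5), -21] shift [ 0.0483 -0.0008  0.0897] turn [ 0.0018 -0.0008 -0.0044] rows 1.8
(array([317.2, 148.7]), array([22.9, 23. ]), array([448.3, 286.4,  16. ]))
to [np.float64(448.3), np.float64(286.4), -21] shift [ 0.0482 -0.0008  0.0897] turn [ 0.0018 -0.0008 -0.0044] rows 1.8
(array([315.5, 131. ]), array([3.2, 9. ]), array([447.1, 299.1,  16. ]))
to [np.float64(447.1), np.float64(299.1), -21] shift [ 0.0609 -0.002   0.0897] turn [ 0.0018 -0.0008 -0.0044] rows 1.9
```

```bash
python3 -m jog '0.0483 -0.0006 0 0 0 0 0.07;0.0483 -0.0006 0.04 0 0 0 0.07;0.0483 -0.0006 0.07 0 0 0 0.07;0.0483 -0.0006 0.0855 0 0 0 0.07;0.0483 -0.0006 0.0855 0 0 0 0.07'|grep -E 'eef|force'
python3 -m jog '0 0 0 0 0 0 0.015;0 0 0 0 0 0 0.015;0 0 0 0 0 0 0.015;0 0 0 0 0 0 0.015;0 0 0 0 0 0 0.015' 60|grep -E 'eef|force|wid'
```

```text
eef_pos: [447.4, 286.4, -18.3]
force: [0.2, 0.5, -0.5]
grasp_force: 0.0
eef_pos: [448.1, 287.4, -16.6]
force: [-0.5, -0.7, 8.4]
width: 0.334
grasp_force: 58.6
```

```bash
python3 -m jog '0 0 -0.05 0 0 0 0.015;0 0 -0.10 0 0 0 0.015;-0.01 0.005 -0.135 0 0 0 0.015;-0.06 0.02 -0.135 0 0 0 0.015;-0.11 0.035 -0.135 0 0 0 0.015'|grep -E 'wid|grasp'
python3 -m jog '-0.055 0.0135 0 0 0 0 0.015;-0.110 0.027 0 0 0 0 0.015;-0.165 0.040 0 0 0 0 0.015;-0.220 0.054 0 0 0 0 0.015;-0.275 0.066 0 0 0 0 0.015'>/dev/null
python3 -m jog '-0.04 0.008 0 0 0 0 0.015;-0.083 0.018 0 0 0 0 0.015;-0.083 0.018 0 0 0 0 0.015;-0.083 0.018 0 0 0 0 0.015;-0.083 0.018 0 0 0 0 0.015'
python3 - <<'E'
from h import *
c=camera("wrist");st();save("w7",c["pixels"]);P=tool()[0]
r=landmark_of("stud_tip","wrist")[0];print(r,wp(c,r["at"],90))
for o in ring(c,(319,267),P[2]+32.6,110): print(o)
E
```

```text
width: 0.33
grasp_force: 59.5
clock: 21.38
eef_pos: [564.8, -180.5, 116.9]
tcp_rot: [3.141, 0.0, 1.569]
force: [-0.4, 0.0, -1.5]
width: 0.33
grasp_force: 59.6
21.43 [ 564.8 -180.5  116.9] [3.141 0.    1.569] F [ 0.7 -0.4 -1.3] w 0.334 g 59.6
{'at': [321.7, 99.8], 'confidence': 0.95} [567.20391764 -98.94758522  90.        ]
(array([318.6, 260.6]), array([60.8, 65.9]), array([ 565.2, -177.6,  149.5]))
(array([318.7, 266.2]), array([29. , 32.2]), array([ 565.2, -180.7,  149.5]))
```

View pics/w7.png

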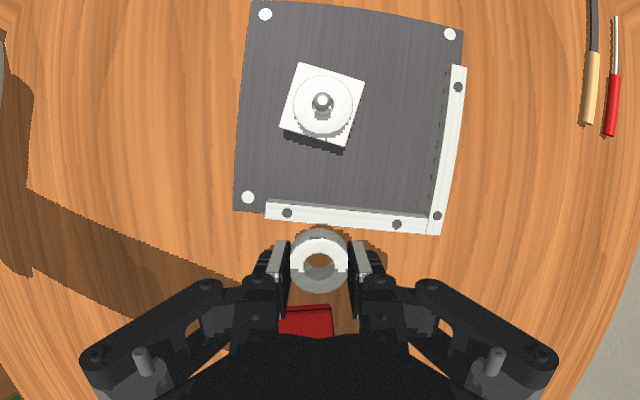

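The wide collar sits flat round the stud (322,101), the block hasn't moved, and the narrow collar is held level (hole (319,266)).

```bash
python3 -m jog '0.041 0.0022 0 0 0 0 0.015;0.0815 0.0022 0 0 0 0 0.015;0.0815 0.0022 0 0 0 0 0.015;0.0815 0.0022 0.035 0 0 0 0.015;0.0815 0.0022 0.035 0 0 0 0.015'>/dev/null
python3 -m jog '0 0 0 0 0 0 0.015;0 0 0 0 0 0 0.015'|grep -E 'eef|force'
```

```text
eef_pos: [567.8, -100.3, 83.0]
force: [-0.7, -0.0, -0.8]
grasp_force: 59.6
```

```bash
python3 -m jog '0.0011 -0.0003 0.008 0 0 0 0.015;0.0011 -0.0003 0.014 0 0 0 0.015;0.0011 -0.0003 0.02 0 0 0 0.015;0.0011 -0.0003 0.02 0 0 0 0.015'|grep -E 'eef|force'
python3 -m jog '0 0 0.005 0 0 0 0.015;0 0 0.01 0 0 0 0.015;0 0 0.013 0 0 0 0.015;0 0 0.013 0 0 0 0.015'|grep -E 'eef|force'
```

```text
eef_pos: [566.5, -98.8, 60.8]
force: [-0.3, -0.3, -0.1]
grasp_force: 59.6
eef_pos: [566.7, -98.8, 48.3]
force: [0.6, -0.7, -1.1]
grasp_force: 59.6
```

```bash
python3 -m jog '0 0 0.002 0 0 0 0.015;0 0 0.003 0 0 0 0.015;0 0 0.003 0 0 0 0.015'|grep -E 'eef|force'
```

```text
eef_pos: [566.9, -98.8, 45.6]
force: [-1.0, -1.0, -0.3]
grasp_force: 59.6
```

```bash
python3 -m jog '0 0 0.001 0 0 0 0.015;0 0 0.002 0 0 0 0.015;0 0 0.002 0 0 0 0.015'|grep -E 'eef|force'
python3 -m jog '0 0 0.001 0 0 0 0.015;0 0 0.001 0 0 0 0.015'|grep -E 'eef|force'
```

```text
eef_pos: [567.1, -98.9, 45.4]
force: [-5.2, 1.1, 11.9]
grasp_force: 61.0
eef_pos: [567.2, -98.9, 45.3]
force: [-7.9, 1.7, 18.9]
grasp_force: 61.7
```

Narrow is home. Release, lift, turn to the block's yaw (tool yaw ≈1.28), fully open.

```bash
python3 -m jog '0 0 -0.0025 0 0 0 0.06;0 0 -0.0025 0 0 0 0.085;0 0 -0.0025 0 0 0 0.085;0 0 -0.0025 0 0 0 0.085;0 0 -0.0025 0 0 0 0.085'|grep -E 'eef|force|wid'
python3 -m jog '0 0 -0.035 0 0 0 0.085;0 0 -0.06 0 0 0.1 0.085;0 0 -0.06 0 0 0.2 0.085;0 0 -0.06 0 0 0.287 0.085;0 0 -0.06 0 0 0.287 0.085'|grep -E 'eef|rot|force'
python3 - <<'E'
from h import *
c=camera("wrist");st();save("w8",c["pixels"])
m=c["pixels"].min(2)>200
for q in("stud_tip","block"):
  for r in landmark_of(q,"wrist")[:2]: print(q,np.round(r["at"],1),round(r["confidence"],2),np.round(wp(c,r["at"],90 if q[0]=="s" else 10),1))
to([567.4,-99,25],1.2777)
d=camera("side");a=proj(d,[567,-99,60]).astype(int);b=d["pixels"][a[1]-45:a[1]+35,a[0]-60:a[0]+60]
save("v9",np.vstack([cv2.resize(c["pixels"],(480,300)),cv2.resize(b,(450,300))[:, :450] if 0 else cv2.resize(b,(480,300))]))
E
```

```text
eef_pos: [566.9, -98.8, 44.9]
force: [0.2, -0.0, -0.8]
width: 0.995
grasp_force: 0.0
eef_pos: [566.9, -98.8, 105.0]
tcp_rot: [-3.142, 0.0, 1.281]
force: [-0.0, 0.7, 0.2]
grasp_force: 0.0
25.65 [566.9 -98.8 105. ] [-3.141 -0.     1.283] F [ 0.2 -0.5 -0.8] w 0.997 g 0.0
stud_tip [320.1 230.4] 0.77 [567.9 -98.4  90. ]
stud_tip [448.2 199.7] 0.24 [ 653.4 -102.6   90. ]
block [318.8 201.4] 0.72 [ 566.4 -100.9   10. ]
to [567.4, -99, 25] shift [-0.      0.0006  0.08  ] turn [-0.0002  0.0001  0.0048] rows 1.4
```

View pics/v9.png

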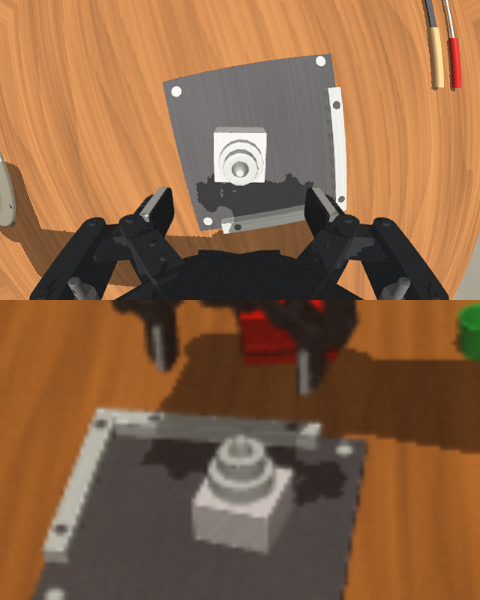

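Both collars are home (stacked at (240,160) top, (242,455) bottom) and the block is square to the fingers. That was the eleventh picture, one over the limit, so I'll view no more. Now I'll descend with force watch in case the gripper body meets the stud.

```bash
python3 -m jog '0 0.0006 0.04 0 0 0.004 0.085;0 0.0006 0.07 0 0 0.004 0.085;0 0.0006 0.08 0 0 0.004 0.085;0 0.0006 0.08 0 0 0.004 0.085'|grep -E 'eef|force'
python3 -m jog '0 0 0.002 0 0 0 0.085;0 0 0.004 0 0 0 0.085;0 0 0.005 0 0 0 0.085'|grep -E 'eef|force'
python3 -m jog '0 0 0.002 0 0 0 0.085;0 0 0.003 0 0 0 0.085'|grep -E 'eef|force'
python3 -m jog '0 0 0.002 0 0 0 0.085;0 0 0.003 0 0 0 0.085'|grep -E 'eef|force'
```

```text
eef_pos: [567.4, -99.0, 25.1]
force: [0.6, -0.8, -0.1]
grasp_force: 0.0
eef_pos: [567.8, -99.0, 20.5]
force: [-0.2, -0.2, -0.3]
grasp_force: 0.0
eef_pos: [567.5, -99.0, 17.0]
force: [-0.2, 0.6, 0.4]
grasp_force: 0.0
eef_pos: [567.5, -99.0, 13.9]
force: [0.3, 0.3, 0.1]
grasp_force: 0.0
```

```bash
python3 -m jog '0 0 0.002 0 0 0 0.085;0 0 0.003 0 0 0 0.085'|grep -E 'eef|force'
python3 -m jog '0 0 0.002 0 0 0 0.085;0 0 0.003 0 0 0 0.085'|grep -E 'eef|force'
python3 -m jog '0 0 0.002 0 0 0 0.085;0 0 0.003 0 0 0 0.085'|grep -E 'eef|force'
```

```text
eef_pos: [567.5, -99.0, 10.9]
force: [0.3, 0.4, -0.5]
grasp_force: 0.0
eef_pos: [567.5, -99.0, 7.9]
force: [0.4, -0.1, 0.3]
grasp_force: 0.0
eef_pos: [567.5, -99.0, 4.9]
force: [-0.1, 0.5, 0.4]
grasp_force: 0.0
```

```bash
python3 -m jog '0 0 0 0 0 0 0.03;0 0 0 0 0 0 0.03;0 0 0 0 0 0 0.03;0 0 0 0 0 0 0.03' 60|grep -E 'eef|rot|force|wid'
python3 -m jog '0 0 0 0 0 0 0.03;0 0 0 0 0 0 0.03'|grep -E 'eef|rot|force|wid'
python3 - <<'E'
from h import *
P,Q=tool()
# jig pose: corner estimates
yaw=np.radians(-5.5)
for n in("top","side"):
    c=camera(n)
    for q,z in(("jig_corner",10),("far_fence",10),("side_fence",10),("jig",0),("stud_tip",90)):
        for r in landmark_of(q,n)[:1]: print(n,q,round(r["confidence"],2),np.round(hit(c,r["at"],z)[:2],1))
E
```

```text
eef_pos: [567.8, -99.0, 5.6]
tcp_rot: [3.141, -0.0, 1.277]
force: [-1.2, 0.1, 4.2]
width: 0.613
grasp_force: 65.0
eef_pos: [567.9, -99.1, 5.6]
tcp_rot: [3.141, -0.0, 1.277]
force: [0.6, -0.3, 4.7]
width: 0.611
grasp_force: 65.1
top jig_corner 0.68 [ 397.4 -312.7]
top jig 0.74 [ 589.4 -114.5]
side jig_corner 0.71 [ 660.2 -209.7]
side far_fence 0.58 [ 680.4 -143.9]
side side_fence 0.66 [ 592.7 -191.2]
side jig 0.65 [585.1 -97.1]
side stud_tip 0.89 [ 570.7 -104.4]
```

Run:
```python
from h import *
import h
g=lambda f:cv2.imread(f).mean(2)
def fit(P):
    P=np.array(P);
    for _ in range(3):
        a=np.polyfit(P[:,0],P[:,1],1);r=P[:,1]-np.polyval(a,P[:,0]);P=P[abs(r)<max(1.0,2*r.std())]
    return a
c=camera("wrist")
for f,pos,rot in(("pics/w6.png",[565.6,-181.6,108.1],[-3.14,-.001,1.567]),("pics/w7.png",[564.8,-180.5,116.9],[3.141,0,1.569])):
    h.tool=lambda:(np.array(pos),R.from_euler("xyz",rot))
    im=g(f)
    S=[];F=[]
    for u in range(278,420,3):
        col=im[190:240,u];k=np.argmax(np.diff(col));
        i=np.argmax(col>130); S.append(h.wp(c,(u,190+i),10)[:2])
    for v in range(75,195,3):
        row=im[v,400:480];i=np.argmax(row>130);F.append(h.wp(c,(400+i,v),10)[:2])
    S=np.array(S);F=np.array(F);a=fit(S);b=fit(F[:,::-1])
    y=(a[0]*b[1]+a[1])/(1-a[0]*b[0]);x=b[0]*y+b[1]
    print(f,"side yaw",np.degrees(np.arctan(a[0])),"far yaw",-np.degrees(np.arctan(b[0])),"corner",x,y)
# plate in the top view
im=cv2.imread("pics/top.png").astype(int);m=((im.max(2)<90)&(im.max(2)-im.min(2)<14)).astype(np.uint8);m[:120]=0;m[225:]=0;m[:,:310]=0;m[:,430:]=0
m=cv2.morphologyEx(m,cv2.MORPH_OPEN,np.ones((3,3)));k=max(cv2.findContours(m,0,1)[0],key=cv2.contourArea);t=camera("top")
rc=cv2.minAreaRect(k);bx=np.array([hit(t,p,10)[:2] for p in cv2.boxPoints(rc)]);e=np.diff(bx,axis=0);print(np.round(bx,1),np.degrees(np.arctan2(e[:,1],e[:,0])),np.linalg.norm(e,axis=1))
```

```text
pics/w6.png side yaw -6.270514170546929 far yaw -6.134262256138867 corner 672.58811261839 -199.9976830918814
pics/w7.png side yaw -6.276716433893015 far yaw -6.1995875293260605 corner 672.4476934625362 -199.91884334399143
[[ 5.076e+02  7.000e-01]
 [ 7.003e+02 -2.090e+01]
 [ 6.786e+02 -2.167e+02]
 [ 4.861e+02 -1.931e+02]] [ -6.40425389 -96.32281376 173.01427341] [193.87922151 197.03554605 193.96540631]
```

```bash
python3 -m jog '-0.007 0.016 0 0 0 -0.05 0.03;-0.015 0.033 0 0 0 -0.10 0.03;-0.022 0.049 0 0 0 -0.15 0.03;-0.029 0.066 0 0 0 -0.186 0.03;-0.0367 0.082 0 0 0 -0.186 0.03' 80|grep -E 'eef|rot|force|wid'
python3 -m jog '0 0 0 0 0 0 0.03;0 0 0 0 0 0 0.03'
python3 -c "
from h import *
st();to([643.5,-165,5],1.4626)"
```

```text
eef_pos: [635.5, -157.6, 5.8]
tcp_rot: [-3.141, -0.001, 1.464]
force: [-4.0, 4.9, 9.9]
width: 0.61
grasp_force: 84.8
clock: 30.25
eef_pos: [636.5, -158.7, 5.8]
tcp_rot: [3.139, 0.001, 1.462]
force: [2.6, -2.3, 4.9]
width: 0.6
grasp_force: 84.5
30.25 [ 636.5 -158.7    5.8] [3.139e+00 1.000e-03 1.462e+00] F [ 2.6 -2.3  4.9] w 0.6 g 84.5
to [643.5, -165, 5] shift [-0.0056  0.0076  0.0008] turn [ 0.0024  0.0009 -0.0002] rows 0.2
```

```bash
for i in 1; do python3 -m jog '0 0.002 0 0 0 0 0.03;0 0.004 0 0 0 0 0.03;0 0.004 0 0 0 0 0.03'|grep -E 'eef|force'; done; python3 -m jog '0 0.002 0 0 0 0 0.03;0 0.003 0 0 0 0 0.03;0 0.003 0 0 0 0 0.03'|grep -E 'eef|force';python3 -m jog '0 0.002 0 0 0 0 0.03;0 0.002 0 0 0 0 0.03'|grep -E 'eef|force'
```

```text
eef_pos: [638.8, -158.4, 5.8]
force: [-4.7, -0.8, 9.2]
grasp_force: 85.0
eef_pos: [641.6, -158.5, 5.8]
force: [-5.5, 0.1, 9.4]
grasp_force: 85.1
eef_pos: [643.7, -158.7, 5.8]
force: [-4.0, 0.5, 9.4]
grasp_force: 85.0
```

```bash
python3 -m jog '0 0.002 0 0 0 0 0.03;0 0.002 0 0 0 0 0.03'|grep -E 'eef|force';python3 -m jog '0 0.002 0 0 0 0 0.03;0 0.002 0 0 0 0 0.03'|grep -E 'eef|force'
```

```text
eef_pos: [644.2, -158.8, 5.8]
force: [-13.6, 1.4, 14.6]
grasp_force: 85.5
eef_pos: [644.2, -158.8, 5.8]
force: [-22.3, 2.7, 19.1]
grasp_force: 86.1
```

```bash
python3 -m jog '-0.003 0 0 0 0 0 0.03;-0.006 0 0 0 0 0 0.03;-0.006 0 0 0 0 0 0.03'|grep -E 'eef|force';python3 -m jog '-0.002 0 0 0 0 0 0.03;-0.003 0 0 0 0 0 0.03'|grep -E 'eef|force'
```

```text
eef_pos: [643.9, -161.5, 5.8]
force: [-20.9, 16.7, 21.1]
grasp_force: 86.3
eef_pos: [643.6, -163.9, 5.8]
force: [-21.6, 20.0, 21.0]
grasp_force: 86.3
```

```bash
python3 -m jog '-0.001 0 0 0 0 0 0.03;-0.002 0 0 0 0 0 0.03'|grep -E 'eef|rot|force';python3 -m jog '-0.002 0 0 0 0 0 0.03;-0.002 0 0 0 0 0 0.03'|grep -E 'eef|rot|force'
```

```text
eef_pos: [643.4, -165.8, 5.8]
tcp_rot: [-3.134, -0.006, 1.466]
force: [-21.2, 20.2, 22.3]
grasp_force: 86.3
eef_pos: [643.2, -168.0, 5.8]
tcp_rot: [-3.134, -0.006, 1.465]
force: [-20.8, 18.3, 20.8]
grasp_force: 86.3
```

```bash
python3 -m jog '-0.002 0 0 0 0 0 0.03;-0.002 0 0 0 0 0 0.03'|grep -E 'eef|rot|force';python3 -m jog '-0.002 0 0 0 0 0 0.03;-0.002 0 0 0 0 0 0.03'|grep -E 'eef|rot|force'
```

```text
eef_pos: [643.1, -168.7, 5.8]
tcp_rot: [-3.134, -0.008, 1.466]
force: [-21.5, 25.1, 22.6]
grasp_force: 86.4
eef_pos: [643.1, -168.8, 5.9]
tcp_rot: [-3.134, -0.012, 1.467]
force: [-20.0, 33.7, 23.1]
grasp_force: 86.6
```

Contact on both fences (x −20 N, y +34 N). The tool has tilted slightly (about 0.01 rad), so I'll counter-rotate to get the block flat and press down a bit.

```bash
python3 -c "
from h import *
to([643.1,-168.8,5.8],1.4626)"
python3 -m jog '0 0 0.001 0.007 0.005 0 0.03;0 0 0.001 0.007 0.005 0 0.03'|grep -E 'eef|rot|force'; python3 -c "
from h import *
to([643.1,-168.8,5.8],1.4626)"
```

```text
to [643.1, -168.8, 5.8] shift [-0.     -0.      0.0001] turn [-0.0075 -0.0115  0.0046] rows 0.1
eef_pos: [643.0, -168.6, 5.9]
tcp_rot: [-3.127, -0.017, 1.467]
force: [-25.2, 35.6, 29.2]
grasp_force: 87.2
to [643.1, -168.8, 5.8] shift [-0.0001  0.0001  0.0001] turn [-0.0144 -0.0165  0.0046] rows 0.1
```

```bash
python3 -m jog '0 0 0 -0.007 -0.008 0.002 0.03;0 0 0 -0.014 -0.016 0.004 0.03;0 0 0 -0.014 -0.016 0.004 0.03;0 0 0 -0.014 -0.016 0.004 0.03'|grep -E 'eef|rot|force'; python3 -c "
from h import *
to([643.1,-168.8,5.8],1.4626)"
```

```text
eef_pos: [643.2, -169.1, 5.7]
tcp_rot: [3.141, 0.001, 1.464]
force: [-21.9, 32.0, 28.7]
grasp_force: 87.2
to [643.1, -168.8, 5.8] shift [ 0.0003 -0.0001 -0.0001] turn [0.0002 0.0005 0.0012] rows 0.0
```

```bash
q='from h import *
s=[monitor.state()];print(np.round(s[0]["tcp_rot"],4),np.round(s[0]["force"],1),np.round(s[0]["wrist_torque"],2))'
python3 -c "$q"
python3 -m jog '0 0.001 0 0 0 -0.004 0.03;0 0.002 0 0 0 -0.004 0.03;0 0.002 0 0 0 -0.004 0.03'>/dev/null; python3 -c "$q"
python3 -m jog '0 0 0 0 0 -0.006 0.03;0 0 0 0 0 -0.006 0.03;0 0 0 0 0 -0.006 0.03'>/dev/null; python3 -c "$q"
python3 -m jog '0 0 0 0 0 0.016 0.03;0 0 0 0 0 0.016 0.03;0 0 0 0 0 0.016 0.03'>/dev/null; python3 -c "$q"
```

```text
[3.1414e+00 5.0000e-04 1.4638e+00] [-21.9  32.   28.7] [6.56 4.77 0.27]
[-3.1379e+00  2.0000e-04  1.4668e+00] [-31.9  33.8  33.6] [ 6.9   6.61 -0.31]
[-3.1380e+00 -1.0000e-04  1.4717e+00] [-32.   34.   34.2] [ 7.01  6.58 -1.06]
[-3.1380e+00  6.0000e-04  1.4587e+00] [-31.4  33.1  34.8] [6.71 6.65 1.02]
```

```bash
python3 -m jog '0 0 0 -0.004 0 -0.008 0.03;0 0 0 -0.004 0 -0.008 0.03;0 0 0 -0.004 0 -0.008 0.03;0 0 0 -0.004 0 -0.008 0.03;0 0 0 -0.004 0 -0.008 0.03'
python3 - <<'E'
from h import *
for n in("top","side"):
    c=camera(n)
    r=landmark_of("stud_tip",n)[:1]
    if r: print(n,np.round(hit(c,r[0]["at"],90),1),r[0]["confidence"])
    for q in("wide_collar","narrow_collar","block"):
        print(q,[np.round(hit(c,r["at"],{"w":46,"n":62,"b":10}[q[0]])[:2],0).tolist() for r in landmark_of(q,n)[:5]])
st();print(monitor.state()["wrist_torque"])
E
```

```text
clock: 35.88
eef_pos: [643.3, -169.1, 5.7]
tcp_rot: [3.141, 0.0, 1.465]
force: [-30.2, 34.4, 34.1]
width: 0.603
grasp_force: 87.9
top [ 639.7 -169.9   90. ] 0.52
wide_collar [[643.0, 182.0], [690.0, 342.0], [581.0, -104.0]]
narrow_collar []
block [[642.0, -167.0]]
side [ 645.8 -168.9   90. ] 0.62
wide_collar [[680.0, 371.0], [649.0, 208.0], [559.0, 222.0], [651.0, -173.0], [671.0, -105.0]]
narrow_collar [[638.0, -171.0], [665.0, -94.0]]
block [[647.0, -167.0], [590.0, -93.0]]
36.38 [ 643.3 -169.1    5.7] [3.141 0.    1.465] F [-30.9  34.   33.9] w 0.611 g 87.9
[ 6.86583362  6.82687139 -0.04844355]
```

```bash
python3 -c "
from plant import env
print(env.hand_in())"
```

```text
the job is handed in; nothing more can be done
None
```

Both collars are home on the stud, and I handed the job in at about 36 s with the block still gripped in the jig corner, pressed on both fences at about 30 N and 34 N and about 34 N down. I viewed 11 pictures, one over the limit of 10, and no verdict came back.

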